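# Brace the drive unit in its jig and tighten its clamp knob

## Task

Take the long drive unit with the bar-shaped knob, keep it upright, and set it down in the middle of the jig between the two parallel cheeks, so that it cannot swivel. Then turn its knob clockwise (seen from above) fully home, and leave the unit sitting there.

Things in the scene. Friction and masses are not known exactly. Their poses are not given: they have to be found in the camera images.
- unit: Drive unit: bare aluminium box 100 mm (x) by 48 mm (y) on a round white foot 46 mm across, black clamp knob on top; 0.3 to 0.5 kg. Origin: centre of the foot's underside, z up. Box from 3 to 27 mm, knob's top at 69 mm above it. Loose on the bench, it swivels when its knob is turned. Not the shorter unit (66 mm) with a round cap.
- clamp_knob (a joint): Knob angle to the unit, rad: grows clockwise seen from above; starts loose at 0.1 to 0.5, hard stop (fully home) at 1.3. At 0 the bar lies along the unit's x. Friction about 0.15 N m; stays where left. In the jig the unit itself gives up to 0.15 rad (0.3 if set askew) before the cheeks hold it: turn that much further.
- clamp_knob_grip (a point): Grip point on the knob's axis (middle of the unit), 56 mm above the unit's underside. Black upright bar 42 mm long (this point's x), 14 mm thick (its y), 36 mm high; its top is 13 mm above this point and a 42 mm disc under it begins 23 mm below. The unit can be carried by the bar, and the knob turned in the same grip.
- jig: Fixed steel jig: plate 130 mm (x) by 112 mm (y), 8 mm thick, with two parallel cheeks 90 mm long along x, 62 mm apart inside, flared at the top, up to 36 mm high; ends open. Origin: centre of its underside, on the bench. The unit stands on the plate, long side along x, either way round. Not the plate with a round ring: there a unit still swivels.
Things that resemble listed ones, but are neither listed nor needed, are in the scene too. What is shaped like the unit but orange or red is not meant.

How it is judged:
On the way, in this order (a step that is already met when the one before it is completed fails the run):
1. the unit stands in the jig between the cheeks with its knob still loose (x of unit in the frame of jig between -0.025 and 0.025 m and y of unit in the frame of jig between -0.015 and 0.015 m and z of unit in the frame of jig between 0.004 and 0.014 m and angle between the x axis of unit and the x axis of jig, either way round below 0.25 rad and angle between unit's own z axis and vertical below 0.12 rad and value of joint clamp_knob below 0.8 rad), for 0.2 s.
2. the knob is turned fully home while the unit is braced in the jig (x of unit in the frame of jig between -0.025 and 0.025 m and y of unit in the frame of jig between -0.015 and 0.015 m and z of unit in the frame of jig between 0.004 and 0.014 m and angle between the x axis of unit and the x axis of jig, either way round below 0.25 rad and angle between unit's own z axis and vertical below 0.12 rad and value of joint clamp_knob above 1.12 rad), for 0.2 s.
At the end, for the whole second after the job is handed in: The unit rests on the jig's plate between the cheeks: within 25 mm of the jig's centre along it and 15 mm across, foot within 6 mm of the plate, long side within 14 degrees of the cheeks, upright within 7 degrees; knob at 1.12 rad or more (about 10 degrees short of the stop) (all of step 2 and linear speed of unit below 0.02 m/s); the robot touches nothing.
It fails at once if the drive unit is tipped over (more than 40 degrees) (angle between unit's own z axis and vertical above 0.7 rad).
It also fails if it takes over 45 s, if anything falls off the work surface, if the arm or the gripper's body presses on something with over 40 N, if the wrist force passes 120 N, or if a joint passes its speed limit or range.

## Robot

A 6-joint arm with a two-finger parallel gripper is mounted at the origin on the work surface. World frame = base frame: x ahead of the robot, y to its left, z up, the work surface at z = 0. Lengths are in m, angles in rad, forces in N, time in s.
With the tool pointing down it reaches from about 0.25 to 0.725 m from the base axis. Payload 9.7 kg.
Tool frame: the origin (TCP) lies at the very end of the fingers, on their centre line; the grasp point (between the pads) lies 19 mm behind it; z points along the fingers, y is the line along which they close (so a half turn about z gives the same grasp; the last joint's range is limited). The gripper opens to 85 mm and grips with 20 to 120 N. Pads are 22 mm wide; open, the fingers measure 114 mm over their backs; the gripper's body (76 mm by 85 mm) begins 54 mm behind the grasp point. The pads swing forward as they close: fully open they stand 13 mm farther back than shut.
Start: joints at [-1.261, 0.087, 0.176, 1.66, 0, 1.571], TCP at [0.168, -0.524, 0.231] pointing down, gripper open.
Joint ranges: [-3.13, 3.13], [-0.85, 1.81], [-1.15, 1.24], [-2.2, 2.28], [-1.44, 1.52], [-3.14, 3.14]. Speed limits (rad/s): [2.22, 2.22, 2.57, 3.14, 3.14, 3.14].

## Interface

Orientations are given as a unit quaternion [x, y, z, w].
In Python, from workcell import monitor, camera, manip gives the robot as it stands.
- The arm moves only by the shell command python3 -m pendant 'ROWS' [FORCE]. ROWS is JSON, a list of rows, each an object with "delta_pos": the shift along the tool's x, y, z in mm, a list of three; "delta_rot": the turn, a rotation vector about the tool's x, y, z in degrees, a list of three; "grip": the closure, from 0 (fully open) to 1 (shut). A call has 1 to 5 rows; each row shifts and turns the commanded pose from where the row before left it, along the tool's axes as they then stand; what a row does not reach is not made up. A row lasts 1/12 s, in which the tool goes at most 41.7 mm and 7.16 degrees, less where a joint would pass 70% of its speed; a pose out of reach is approached as far as the arm can. A call is refused whole if a number of a shift passes 41.7 or a number of a turn 7.16, either way. A call with a gripper value outside its range is refused whole. The fingers move at their own pace and stop on an object; FORCE is the grip in N (left out, the last holds). Time passes only in rows, so rows that do not move let the fingers close. It gives the time, the measured TCP pose, the force, the opening and the grip force at its end, in the units of the state.
- monitor.get_state(): the state, without advancing time (a new reading comes with each control period).
- camera(name): name is "scene" or "top" or "wrist"; returns a dict with "frame" (400x640x3 uint8, red, green, blue), "fx", "fy", "cx", "cy" (pixels), "xyz" and "attitude" of the camera in the world; the wrist camera has in their place "hand_eye" (4x4, takes a point from camera to tool coordinates, whose origin is the TCP and whose axes are the flange's). Camera axes: x right, y down, z forward; pixel columns grow to the right and rows downward; lengths in m; the calibration is good to about 2 mm. A picture is of the moment at which its call begins: read the wrist's pose just before it. There is no depth.
- manip.sign_off(): hands the job in; it is judged then, once.
The state is a dict: "t": time; "joints": joint angles; "qvel": joint speeds; "joint_torque": joint torques, N m; "position": TCP position; "tool_rot": TCP orientation; "wrist_force": force on the tool from outside, world axes, zero at the start; "torque": the same for the moment, N m; "opening": opening from 0.0 (shut) to 1.0 (fully open); "finger_force": force on a finger pad.
Only numpy, scipy, OpenCV 4.12 (cv2) and the standard library are available. Lean on these libraries where they do the work, as an engineer would, in place of code of your own. Each camera call takes 0.05 s, during which the arm holds its last target. There are 200 camera calls.

## Working session

There is one attempt and no reset: what is moved stays moved. The work goes in short steps, Python scripts to look and compute and a shell command to move; the robot and the scene stay as the last step left them, time stands still between calls to the robot, and variables do not carry over. Pictures are saved under pics/ and viewed, at most 10 in all, crops included, and the job is handed in when it is done.

```bash
mkdir -p pics; ls; python3 - <<'E'
from workcell import monitor,camera
import cv2,numpy as np
np.set_printoptions(precision=4,suppress=True)
for n in("scene","top"):
    c=camera(n);cv2.imwrite(f"pics/{n}0.png",c["frame"][:,:,::-1]);print(n,[c[k] for k in("fx","fy","cx","cy","xyz","attitude")])
s=monitor.get_state();print(s)
E
```

```text
pics
scene [449.77102989926743, 449.77102989926743, 322.0366299267339, 197.0574950683534, array([ 1.3393, -0.8256,  1.0659]), array([ 0.8556,  0.345 , -0.1512, -0.355 ])]
top [417.3308752151225, 417.3308752151225, 317.67104976232116, 198.69672837825084, array([ 0.4799, -0.1312,  1.1707]), array([ 0.7144, -0.6975,  0.0422, -0.0364])]
{'t': 0.1, 'joints': array([-1.261 ,  0.0874,  0.1752,  1.6598, -0.    ,  1.5708]), 'qvel': array([-0.001 , -0.0016,  0.0027,  0.0013,  0.002 , -0.0009]), 'joint_torque': array([  0.0007, -52.1563,  46.5653,   0.0161,   0.0001,   0.    ]), 'position': array([ 0.1676, -0.5236,  0.2306]), 'tool_rot': array([ 0.988 ,  0.1543, -0.0001, -0.0006]), 'wrist_force': array([-0.4483,  0.3325, -0.12  ]), 'torque': array([ 0.0675, -0.0135, -0.038 ]), 'finger_force': 0.0, 'opening': 1.006294986194529}
```

View pics/top0.png

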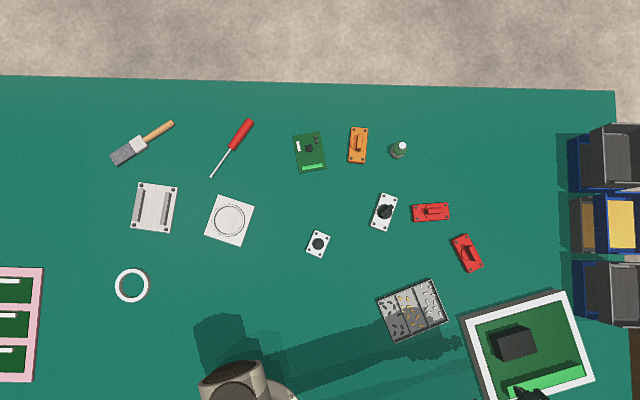

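View pics/scene0.png

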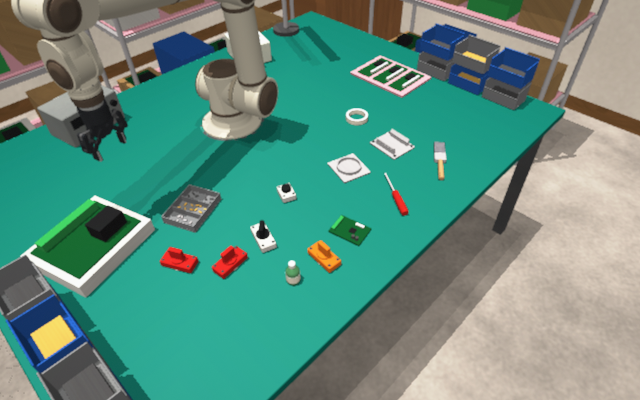

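Candidates in the top view: the aluminium long unit with the black bar at (384,211) matches. The short unit with a round cap is at (318,243), the orange one at (358,145) and the reds at (430,212) and (467,252). For the jig, the plate with two cheeks at (155,207) matches; the ring plate at (229,220) does not. Next I'll measure both and check them in a close crop.

```bash
cat >h.py <<'E'
from workcell import monitor,camera
import cv2,numpy as np
from scipy.spatial.transform import Rotation as R
np.set_printoptions(precision=4,suppress=True)
def cast(c,px,z,st=None):
    px=np.atleast_2d(px).astype(float)
    d=np.c_[(px[:,0]-c["cx"])/c["fx"],(px[:,1]-c["cy"])/c["fy"],np.ones(len(px))]
    if st is None: Rm=R.from_quat(c["attitude"]).as_matrix();o=c["xyz"]
    else:
        Rt=R.from_quat(st["tool_rot"]).as_matrix();H=np.array(c["hand_eye"])
        Rm=Rt@H[:3,:3];o=st["position"]+Rt@H[:3,3]
    d=d@Rm.T
    return o+d*((z-o[2])/d[:,2])[:,None]
def proj(c,p,st):
    Rt=R.from_quat(st["tool_rot"]).as_matrix();H=np.array(c["hand_eye"])
    q=H[:3,:3].T@(Rt.T@(np.array(p)-st["position"])-H[:3,3]);return q[:2]/q[2]*c["fx"]+[c["cx"],c["cy"]]
def blob(mask,near):
    """contour whose centre is nearest to a pixel"""
    cs,_=cv2.findContours(mask.astype(np.uint8),cv2.RETR_EXTERNAL,cv2.CHAIN_APPROX_NONE)
    cs=[k for k in cs if cv2.contourArea(k)>30]
    return min(cs,key=lambda k:np.hypot(*(np.array(cv2.minAreaRect(k)[0])-near)))
def rect(c,k,z,st=None):
    """world rectangle: centre, sides, long-axis angle (deg)"""
    w=cast(c,k.reshape(-1,2),z,st)[:,:2]
    b=cv2.boxPoints(cv2.minAreaRect((w*1000).astype(np.float32)))
    e=[b[1]-b[0],b[2]-b[1]];l=max(e,key=np.linalg.norm)
    return b.mean(0),[float(np.linalg.norm(x)) for x in e],float(np.degrees(np.arctan2(l[1],l[0])))
E
python3 - <<'E'
from h import *
c=camera("top");f=c["frame"];hsv=cv2.cvtColor(f,cv2.COLOR_RGB2HSV)
m=(hsv[...,1]<60)&(hsv[...,2]>110)
m=cv2.morphologyEx(m.astype(np.uint8),cv2.MORPH_CLOSE,np.ones((5,5)))
print("unit",rect(c,blob(m,(384,211)),.027)); print("jig",rect(c,blob(m,(155,207)),.008))
k=blob(hsv[...,2]<60,(385,211));print("knob",rect(c,k,.069),cv2.minAreaRect(k))
a=cv2.resize(f[175:260,290:450],None,fx=5,fy=5,interpolation=2);b=cv2.resize(f[165:250,90:250],(400,212))
o=np.zeros((425+212-40,800,3),np.uint8)
o[:380]=a[:380];o[380:592,:400]=b
cv2.imwrite("pics/c1.png",o[...,::-1])
E
```

```text
unit (array([ 576.4258, -321.7394], dtype=float32), [100.49422454833984, 48.22936248779297], -18.94476318359375)
jig (array([575.2429, 316.8956], dtype=float32), [130.63941955566406, 113.21965789794922], -6.467623710632324)
knob (array([ 577.7768, -317.1113], dtype=float32), [43.95340347290039, 24.51778793334961], -53.434173583984375) ((384.6554260253906, 209.8175811767578), (9.299811363220215, 16.39091682434082), 54.46232223510742)
```

View pics/c1.png

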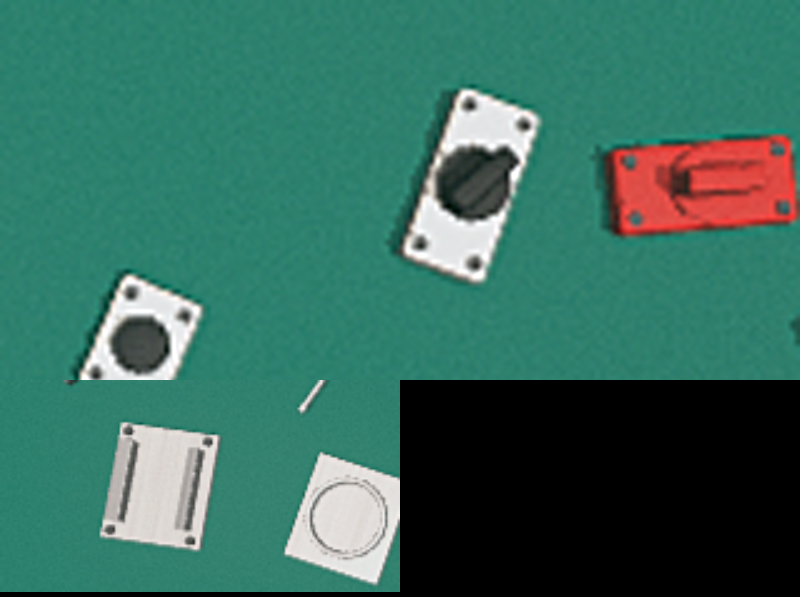

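The crop confirms the choices: the aluminium unit has a black bar knob at (384,211), with the bar turned about 25° clockwise of the unit's axis. The two-cheek jig is at (155,207). I'm moving above the unit now.

```bash
P="python3 -m pendant"
$P '[{"delta_pos":[35,-5.4,0],"delta_rot":[0,0,0],"grip":0},{"delta_pos":[35,-5.4,0],"delta_rot":[0,0,0],"grip":0},{"delta_pos":[35,-5.4,0],"delta_rot":[0,0,0],"grip":0},{"delta_pos":[35,-5.4,0],"delta_rot":[0,0,0],"grip":0},{"delta_pos":[35,-5.4,0],"delta_rot":[0,0,0],"grip":0}]' 
python3 -m pendant '[{"delta_pos":[35,-5.4,0],"delta_rot":[0,0,0],"grip":0},{"delta_pos":[35,-5.4,0],"delta_rot":[0,0,0],"grip":0},{"delta_pos":[35,-5.4,0],"delta_rot":[0,0,0],"grip":0},{"delta_pos":[35,-5.4,0],"delta_rot":[0,0,0],"grip":0},{"delta_pos":[35,-5.4,0],"delta_rot":[0,0,0],"grip":0}]'
python3 -m pendant '[{"delta_pos":[35,-5.4,0],"delta_rot":[0,0,0],"grip":0},{"delta_pos":[35,-5.4,0],"delta_rot":[0,0,0],"grip":0},{"delta_pos":[0,0,0],"delta_rot":[0,0,0],"grip":0},{"delta_pos":[0,0,0],"delta_rot":[0,0,0],"grip":0}]'
python3 - <<'E'
from h import *
s=monitor.get_state();print(s["t"],s["joints"],s["position"],s["tool_rot"],s["wrist_force"])
c=camera("wrist");print(c["hand_eye"],c["fx"],c["cx"],c["cy"]);cv2.imwrite("pics/w1.png",c["frame"][...,::-1]);print(proj(c,[.577,-.32,.027],s))
E
```

```text
t: 0.57
position: [0.3273, -0.4438, 0.2311]
tool_rot: [0.988, 0.154, -0.0, -0.0]
wrist_force: [-0.1, -0.5, -0.4]
opening: 1.002
finger_force: 0.0
t: 0.98
position: [0.4859, -0.3645, 0.231]
tool_rot: [0.988, 0.154, -0.0, -0.0]
wrist_force: [-0.8, -0.3, 0.3]
opening: 1.002
finger_force: 0.0
t: 1.32
position: [0.5492, -0.3328, 0.23]
tool_rot: [0.988, 0.156, -0.001, -0.001]
wrist_force: [-0.0, -0.1, -0.2]
opening: 1.0
finger_force: 0.0
1.3167 [-0.5449  0.3215  0.4469  1.6981 -0.      2.2842] [ 0.5492 -0.3328  0.23  ] [ 0.9878  0.1556 -0.0007 -0.0006] [-0.0033 -0.0802 -0.1731]
[[-0.0013 -0.9541 -0.2995  0.0759]
 [ 1.     -0.0012 -0.0005  0.0011]
 [ 0.0001 -0.2995  0.9541 -0.1441]
 [ 0.      0.      0.      1.    ]] 293.7965623494378 315.61537629681493 199.37811413122088
[311.8661 147.5516]
```

View pics/w1.png

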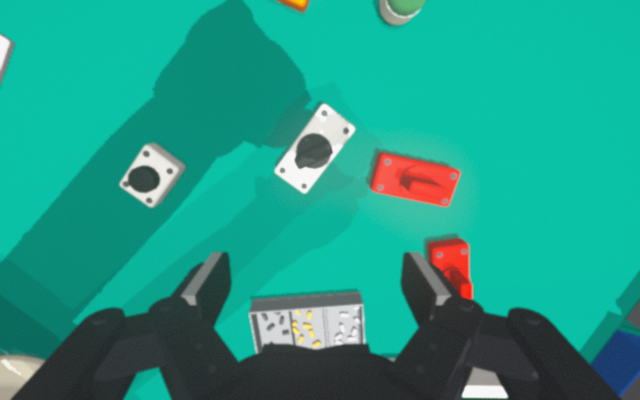

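The wrist view shows the unit at about (314,150), the red unit to its right at (415,180) and the short unit at (152,177). Joint 6 leaves room only for a counter-clockwise turn, so I'll turn 120° that way to line up with the bar.

```bash
python3 -m pendant '[{"delta_pos":[0,0,0],"delta_rot":[0,0,-7],"grip":0},{"delta_pos":[0,0,0],"delta_rot":[0,0,-7],"grip":0},{"delta_pos":[0,0,0],"delta_rot":[0,0,-7],"grip":0},{"delta_pos":[0,0,0],"delta_rot":[0,0,-7],"grip":0},{"delta_pos":[0,0,0],"delta_rot":[0,0,-7],"grip":0}]' >/dev/null
python3 -m pendant '[{"delta_pos":[0,0,0],"delta_rot":[0,0,-7],"grip":0},{"delta_pos":[0,0,0],"delta_rot":[0,0,-7],"grip":0},{"delta_pos":[0,0,0],"delta_rot":[0,0,-7],"grip":0},{"delta_pos":[0,0,0],"delta_rot":[0,0,-7],"grip":0},{"delta_pos":[0,0,0],"delta_rot":[0,0,-7],"grip":0}]' >/dev/null
python3 -m pendant '[{"delta_pos":[0,0,0],"delta_rot":[0,0,-7],"grip":0},{"delta_pos":[0,0,0],"delta_rot":[0,0,-7],"grip":0},{"delta_pos":[0,0,0],"delta_rot":[0,0,-7],"grip":0},{"delta_pos":[0,0,0],"delta_rot":[0,0,-7],"grip":0},{"delta_pos":[0,0,0],"delta_rot":[0,0,-7],"grip":0}]' >/dev/null
python3 -m pendant '[{"delta_pos":[0,0,20],"delta_rot":[0,0,-7],"grip":0},{"delta_pos":[0,0,20],"delta_rot":[0,0,-7],"grip":0},{"delta_pos":[0,0,20],"delta_rot":[0,0,0],"grip":0},{"delta_pos":[0,0,0],"delta_rot":[0,0,0],"grip":0},{"delta_pos":[0,0,0],"delta_rot":[0,0,0],"grip":0}]'
python3 - <<'E'
from h import *
s=monitor.get_state();c=camera("wrist");f=c["frame"];print(s["joints"],s["position"])
hsv=cv2.cvtColor(f,cv2.COLOR_RGB2HSV)
u=proj(c,[.577,-.32,.027],s);print(u)
m=(hsv[...,1]<70)&(hsv[...,2]>130);m=cv2.morphologyEx(m.astype(np.uint8),cv2.MORPH_CLOSE,np.ones((15,15)))
print("unit",rect(c,blob(m,u),.027,s))
x=R.from_quat(s["tool_rot"]).as_matrix()[:,0];print("toolx",np.degrees(np.arctan2(x[1],x[0])))
x0,y0=np.clip((u-[100,75]).astype(int),0,None);print(x0,y0)
cv2.imwrite("pics/w2.png",cv2.resize(f[y0:y0+150,x0:x0+200,::-1],None,fx=4,fy=4))
E
```

```text
t: 3.03
position: [0.5465, -0.3345, 0.1711]
tool_rot: [0.37, 0.929, 0.0, -0.001]
wrist_force: [-0.6, 0.3, 1.1]
opening: 0.999
finger_force: 0.0
[-0.5492  0.2968  0.3016  1.5774 -0.0001  0.208 ] [ 0.5465 -0.3345  0.1711]
[347.593  197.4446]
unit (array([ 573.6116, -322.2476], dtype=float32), [102.07587432861328, 48.62724304199219], -19.27397918701172)
toolx 136.615497214842
247 122
```

View pics/w2.png

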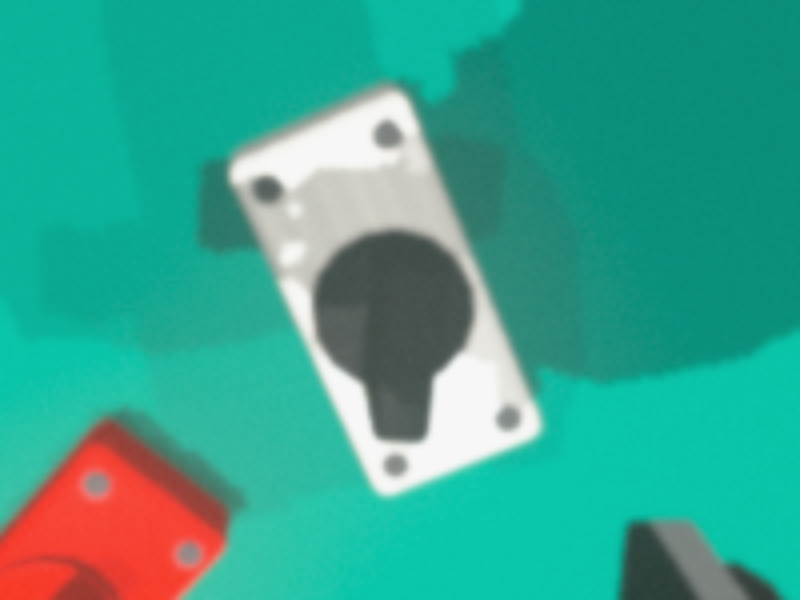

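The bar lies along the image's vertical, from about (400,250) to (400,440) in the crop, so it is parallel to tool x. The unit's centre comes out near (0.575, -0.322). I'll descend in two stages, then grip.

```bash
python3 -m pendant '[{"delta_pos":[-6,14.3,20],"delta_rot":[0,0,0],"grip":0},{"delta_pos":[-6,14.4,20],"delta_rot":[0,0,0],"grip":0},{"delta_pos":[0,0,20],"delta_rot":[0,0,0],"grip":0},{"delta_pos":[0,0,0],"delta_rot":[0,0,0],"grip":0},{"delta_pos":[0,0,0],"delta_rot":[0,0,0],"grip":0}]'
python3 -m pendant '[{"delta_pos":[0,0,20],"delta_rot":[0,0,0],"grip":0},{"delta_pos":[0,0,20],"delta_rot":[0,0,0],"grip":0},{"delta_pos":[0,0,20],"delta_rot":[0,0,0],"grip":0},{"delta_pos":[0,0,12],"delta_rot":[0,0,0],"grip":0},{"delta_pos":[0,0,0],"delta_rot":[0,0,0],"grip":0}]'
python3 -m pendant '[{"delta_pos":[0,0,0],"delta_rot":[0,0,0],"grip":0.5},{"delta_pos":[0,0,0],"delta_rot":[0,0,0],"grip":0.7},{"delta_pos":[0,0,0],"delta_rot":[0,0,0],"grip":1},{"delta_pos":[0,0,0],"delta_rot":[0,0,0],"grip":1},{"delta_pos":[0,0,0],"delta_rot":[0,0,0],"grip":1}]' 60
python3 -m pendant '[{"delta_pos":[0,0,0],"delta_rot":[0,0,0],"grip":1},{"delta_pos":[0,0,0],"delta_rot":[0,0,0],"grip":1},{"delta_pos":[0,0,0],"delta_rot":[0,0,0],"grip":1},{"delta_pos":[0,0,0],"delta_rot":[0,0,0],"grip":1},{"delta_pos":[0,0,0],"delta_rot":[0,0,0],"grip":1}]'
```

```text
t: 3.5
position: [0.5761, -0.3215, 0.1122]
tool_rot: [0.369, 0.93, -0.0, -0.0]
wrist_force: [0.1, -0.4, 0.5]
opening: 1.001
finger_force: 0.0
t: 3.92
position: [0.5755, -0.3215, 0.0385]
tool_rot: [0.369, 0.929, 0.0, -0.001]
wrist_force: [-0.5, 0.4, -0.4]
opening: 1.003
finger_force: 0.0
t: 4.33
position: [0.5767, -0.3216, 0.0402]
tool_rot: [0.369, 0.93, -0.0, 0.001]
wrist_force: [0.5, 0.4, -0.5]
opening: 0.298
finger_force: 0.0
t: 4.75
position: [0.5766, -0.3215, 0.0399]
tool_rot: [0.368, 0.93, -0.0, 0.0]
wrist_force: [-0.9, -0.1, 5.5]
opening: 0.151
finger_force: 60.6
```

```bash
python3 -m pendant '[{"delta_pos":[0,0,-15],"delta_rot":[0,0,0],"grip":1},{"delta_pos":[0,0,-25],"delta_rot":[0,0,0],"grip":1},{"delta_pos":[0,0,-30],"delta_rot":[0,0,0],"grip":1},{"delta_pos":[0,0,-30],"delta_rot":[0,0,0],"grip":1},{"delta_pos":[0,0,-20],"delta_rot":[0,0,0],"grip":1}]'
python3 -m pendant '[{"delta_pos":[10,10.4,0],"delta_rot":[0,0,0],"grip":1},{"delta_pos":[20,21,0],"delta_rot":[0,0,0],"grip":1},{"delta_pos":[26,27.2,0],"delta_rot":[0,0,0],"grip":1},{"delta_pos":[26,27.2,0],"delta_rot":[0,0,0],"grip":1},{"delta_pos":[26,27.2,0],"delta_rot":[0,0,0],"grip":1}]'>/dev/null
python3 -m pendant '[{"delta_pos":[26,27.2,0],"delta_rot":[0,0,0],"grip":1},{"delta_pos":[26,27.2,0],"delta_rot":[0,0,0],"grip":1},{"delta_pos":[26,27.2,0],"delta_rot":[0,0,0],"grip":1},{"delta_pos":[26,27.2,0],"delta_rot":[0,0,0],"grip":1},{"delta_pos":[26,27.2,0],"delta_rot":[0,0,0],"grip":1}]'
python3 -m pendant '[{"delta_pos":[26,27.2,0],"delta_rot":[0,0,0],"grip":1},{"delta_pos":[26,27.2,0],"delta_rot":[0,0,0],"grip":1},{"delta_pos":[26,27.2,0],"delta_rot":[0,0,0],"grip":1},{"delta_pos":[26,27.2,0],"delta_rot":[0,0,0],"grip":1},{"delta_pos":[26,27.2,0],"delta_rot":[0,0,0],"grip":1}]'
python3 -m pendant '[{"delta_pos":[20,21,0],"delta_rot":[0,0,0],"grip":1},{"delta_pos":[15,15.7,0],"delta_rot":[0,0,0],"grip":1},{"delta_pos":[7,7.3,0],"delta_rot":[0,0,0],"grip":1},{"delta_pos":[0,0,0],"delta_rot":[0,0,0],"grip":1},{"delta_pos":[0,0,0],"delta_rot":[0,0,0],"grip":1}]'
python3 - <<'E'
from h import *
s=monitor.get_state();c=camera("wrist");f=c["frame"];print(s["joints"],s["position"])
cv2.imwrite("pics/w3.png",f[...,::-1]);print(proj(c,[.5752,.3169,.008],s))
x=R.from_quat(s["tool_rot"]).as_matrix()[:,0];print("toolx",np.degrees(np.arctan2(x[1],x[0])))
E
```

```text
t: 5.17
position: [0.5764, -0.3214, 0.1614]
tool_rot: [0.369, 0.93, -0.0, 0.0]
wrist_force: [0.2, -0.8, -2.9]
opening: 0.151
finger_force: 59.6
t: 6.0
position: [0.5723, 0.0253, 0.1575]
tool_rot: [0.368, 0.93, -0.0, -0.001]
wrist_force: [1.5, 0.1, -3.2]
opening: 0.152
finger_force: 59.6
t: 6.42
position: [0.5707, 0.2133, 0.1575]
tool_rot: [0.368, 0.93, -0.001, -0.001]
wrist_force: [1.5, -0.3, -2.4]
opening: 0.157
finger_force: 59.6
t: 6.83
position: [0.571, 0.2719, 0.158]
tool_rot: [0.368, 0.93, -0.001, -0.001]
wrist_force: [0.0, -0.1, -4.1]
opening: 0.152
finger_force: 59.6
[ 0.4446  0.2743  0.2488  1.5475 -0.0003  1.1986] [0.571  0.2719 0.158 ]
[352.6494 157.5524]
toolx 136.79847411505156
```

View pics/w3.png

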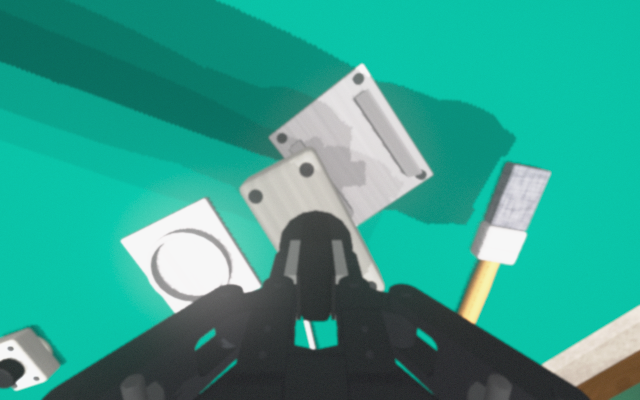

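The unit hangs level in the grip, with its box corners at (240,187) and (315,150). The jig is beyond it, with corners at (270,138), (363,65) and (433,175). Casting these points gives the corrections.

```bash
python3 - <<'E'
from h import *
s=monitor.get_state();c=camera("wrist")
a=lambda p,q:np.degrees(np.arctan2(*(q-p)[1::-1]))
j=cast(c,[(270,138),(363,65),(433,175)],.008,s);print(j,"jig centre",(j[0]+j[2])/2,"sides",np.linalg.norm(j[1]-j[0]),np.linalg.norm(j[2]-j[1]),"ang",a(j[1],j[2]))
z=s["position"][2]-.040+.027
u=cast(c,[(243,181),(317,151),(383,283)],z,s);print("unit short ang",a(u[0],u[1])," long",a(u[1],u[2]))
g=cv2.cvtColor(c["frame"],cv2.COLOR_RGB2GRAY)
for l in cv2.createLineSegmentDetector().detect(g)[0][:,0]:
    p,q=l[:2],l[2:];n=np.hypot(*(q-p));m=(p+q)/2
    if n>45 and 220<m[0]<440 and 60<m[1]<300:
        w=cast(c,[p,q],z,s);v=cast(c,[p,q],.02,s);print(l.round(),"ang",a(w[0],w[1]))
E
```

```text
[[0.5052 0.2697 0.008 ]
 [0.518  0.3794 0.008 ]
 [0.6455 0.3642 0.008 ]] jig centre [0.5754 0.317  0.008 ] sides 0.1103841183227342 0.12842505252140005 ang -6.760259880218933
unit short ang 68.69149344641927  long -16.616069474108667
[260. 284. 205. 196.] ang 163.1221285274176
[432. 172. 363.  62.] ang 173.25272640656658
[361.  62. 269. 135.] ang -96.59275437710394
[355. 225. 433. 174.] ang 83.0218865099235
[404. 176. 352.  98.] ang 173.34407317828882
[385. 287. 345. 211.] ang 164.64400238187514
[344. 210. 312. 151.] ang 164.75074882425815
[290. 157. 238. 186.] ang -104.83597879929088
[238. 188. 276. 248.] ang -15.399410171746213
[356.  97. 405. 171.] ang -6.534586201509039
[367.  87. 419. 167.] ang -6.546456091637332
```

```bash
python3 -m pendant '[{"delta_pos":[14,18,0],"delta_rot":[0,0,0],"grip":1},{"delta_pos":[13.7,17.8,0],"delta_rot":[0,0,0],"grip":1},{"delta_pos":[0,0,0],"delta_rot":[0,0,-4.4],"grip":1},{"delta_pos":[0,0,20],"delta_rot":[0,0,-4.3],"grip":1},{"delta_pos":[0,0,20],"delta_rot":[0,0,0],"grip":1}]'
python3 -m pendant '[{"delta_pos":[0,0,20],"delta_rot":[0,0,0],"grip":1},{"delta_pos":[0,0,10],"delta_rot":[0,0,0],"grip":1},{"delta_pos":[0,0,0],"delta_rot":[0,0,0],"grip":1},{"delta_pos":[0,0,0],"delta_rot":[0,0,0],"grip":1}]'
python3 - <<'E'
from h import *
s=monitor.get_state();c=camera("wrist");f=c["frame"];t=camera("top");print(s["position"])
x=R.from_quat(s["tool_rot"]).as_matrix()[:,0];print("toolx",np.degrees(np.arctan2(x[1],x[0])))
o=np.zeros((400,800,3),np.uint8);o[:,:480]=f[:,80:560];o[:320,480:]=cv2.resize(t["frame"][165:245,115:195],(320,320));cv2.imwrite("pics/w4.png",o[...,::-1])
E
```

```text
t: 7.35
position: [0.577, 0.3164, 0.1201]
tool_rot: [0.295, 0.955, 0.001, 0.001]
wrist_force: [-0.2, 0.2, -3.1]
opening: 0.155
finger_force: 60.1
t: 7.68
position: [0.5761, 0.3162, 0.0895]
tool_rot: [0.297, 0.955, -0.0, -0.0]
wrist_force: [-0.0, 0.4, -3.0]
opening: 0.152
finger_force: 59.8
[0.5761 0.3162 0.0895]
toolx 145.3875036788495
```

View pics/w4.png

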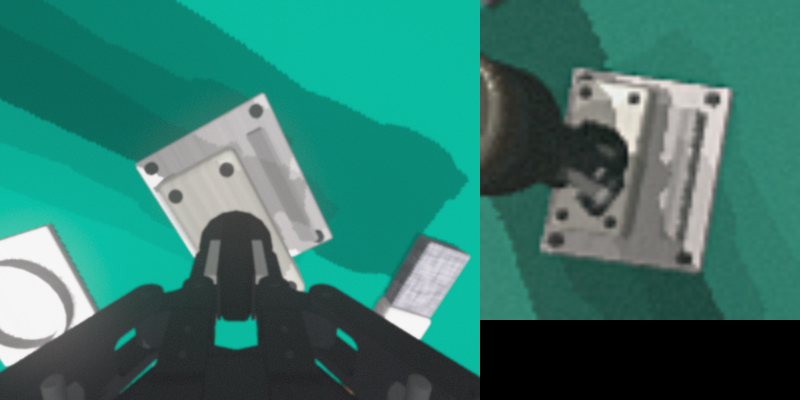

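The unit is parallel to the jig and above it; the sideways shift in both views fits parallax at this height. I'll check the centring with numbers.

```bash
python3 - <<'E'
from h import *
s=monitor.get_state();c=camera("wrist")
z=s["position"][2]-.040+.027
J=np.array([.5753,.317]);th=np.radians(-6.6);e=np.array([np.cos(th),np.sin(th)]);n=np.array([-e[1],e[0]])
g=cv2.cvtColor(c["frame"],cv2.COLOR_RGB2GRAY)
for l in cv2.createLineSegmentDetector().detect(g)[0][:,0]:
    p,q=l[:2],l[2:];m=(p+q)/2
    if np.hypot(*(q-p))>25 and 200<m[0]<420 and 90<m[1]<300:
        r=[]
        for zz in(z,.008,.036):
            w=cast(c,[p,q],zz,s)[:,:2]-J;r.append([*(w@e*1000).round(),*(w@n*1000).round()])
        print(l.round(),*r)
E
```

```text
[268. 278. 278. 249.] [np.float64(8.0), np.float64(-6.0), np.float64(-38.0), np.float64(-22.0)] [np.float64(41.0), np.float64(20.0), np.float64(-70.0), np.float64(-48.0)] [np.float64(28.0), np.float64(10.0), np.float64(-57.0), np.float64(-37.0)]
[288. 219. 316. 208.] [np.float64(-20.0), np.float64(-18.0), np.float64(-8.0), np.float64(9.0)] [np.float64(1.0), np.float64(4.0), np.float64(-26.0), np.float64(-2.0)] [np.float64(-7.0), np.float64(-5.0), np.float64(-19.0), np.float64(2.0)]
[213. 165. 272. 257.] [np.float64(-66.0), np.float64(-3.0), np.float64(-28.0), np.float64(-28.0)] [np.float64(-66.0), np.float64(25.0), np.float64(-56.0), np.float64(-56.0)] [np.float64(-66.0), np.float64(14.0), np.float64(-45.0), np.float64(-45.0)]
[317. 209. 342. 219.] [np.float64(-18.0), np.float64(-5.0), np.float64(10.0), np.float64(19.0)] [np.float64(4.0), np.float64(22.0), np.float64(-2.0), np.float64(13.0)] [np.float64(-5.0), np.float64(11.0), np.float64(3.0), np.float64(15.0)]
[277. 248. 288. 220.] [np.float64(-7.0), np.float64(-20.0), np.float64(-23.0), np.float64(-8.0)] [np.float64(20.0), np.floa
[... 3576 characters left out ...]
.0), np.float64(-31.0), np.float64(42.0), np.float64(42.0)] [np.float64(-44.0), np.float64(-15.0), np.float64(45.0), np.float64(45.0)] [np.float64(-47.0), np.float64(-21.0), np.float64(44.0), np.float64(44.0)]
[360. 205. 336. 158.] [np.float64(-8.0), np.float64(-38.0), np.float64(32.0), np.float64(32.0)] [np.float64(18.0), np.float64(-25.0), np.float64(31.0), np.float64(31.0)] [np.float64(7.0), np.float64(-30.0), np.float64(32.0), np.float64(32.0)]
[259. 171. 296. 151.] [np.float64(-52.0), np.float64(-51.0), np.float64(-8.0), np.float64(15.0)] [np.float64(-45.0), np.float64(-45.0), np.float64(-26.0), np.float64(6.0)] [np.float64(-48.0), np.float64(-48.0), np.float64(-19.0), np.float64(10.0)]
```

It is centred to about 1 mm (long edges at -25 and +23 mm, end at -49 mm). Lowering it.

```bash
python3 -m pendant '[{"delta_pos":[0,1,15],"delta_rot":[0,0,0],"grip":1},{"delta_pos":[0,0,12],"delta_rot":[0,0,0],"grip":1},{"delta_pos":[0,0,8],"delta_rot":[0,0,0],"grip":1},{"delta_pos":[0,0,3],"delta_rot":[0,0,0],"grip":1},{"delta_pos":[0,0,0],"delta_rot":[0,0,0],"grip":1}]'
python3 -m pendant '[{"delta_pos":[0,0,2],"delta_rot":[0,0,0],"grip":1},{"delta_pos":[0,0,1.5],"delta_rot":[0,0,0],"grip":1},{"delta_pos":[0,0,0],"delta_rot":[0,0,0],"grip":1},{"delta_pos":[0,0,0],"delta_rot":[0,0,0],"grip":1},{"delta_pos":[0,0,0],"delta_rot":[0,0,0],"grip":1}]'
```

```text
t: 8.25
position: [0.576, 0.3176, 0.0502]
tool_rot: [0.297, 0.955, -0.001, -0.001]
wrist_force: [0.1, -0.4, -3.9]
opening: 0.154
finger_force: 59.9
t: 8.67
position: [0.5767, 0.318, 0.0481]
tool_rot: [0.297, 0.955, 0.0, 0.0]
wrist_force: [-0.6, 0.5, -3.3]
opening: 0.156
finger_force: 59.9
```

```bash
python3 -m pendant '[{"delta_pos":[0,0,0.7],"delta_rot":[0,0,0],"grip":1},{"delta_pos":[0,0,0.6],"delta_rot":[0,0,0],"grip":1},{"delta_pos":[0,0,0],"delta_rot":[0,0,0],"grip":1},{"delta_pos":[0,0,0],"delta_rot":[0,0,0],"grip":1},{"delta_pos":[0,0,0],"delta_rot":[0,0,0],"grip":1}]'
```

```text
t: 9.08
position: [0.5768, 0.318, 0.0479]
tool_rot: [0.297, 0.955, 0.0, 0.0]
wrist_force: [-2.2, -1.5, 5.0]
opening: 0.154
finger_force: 61.2
```

It's resting on the plate (+5 N), so step 1's hold time has been met. Now I'll turn clockwise.

```bash
python3 -m pendant '[{"delta_pos":[0,0,0],"delta_rot":[0,0,5],"grip":1},{"delta_pos":[0,0,0],"delta_rot":[0,0,6],"grip":1},{"delta_pos":[0,0,0],"delta_rot":[0,0,6],"grip":1},{"delta_pos":[0,0,0],"delta_rot":[0,0,6],"grip":1},{"delta_pos":[0,0,0],"delta_rot":[0,0,6],"grip":1}]'
python3 -m pendant '[{"delta_pos":[0,0,0],"delta_rot":[0,0,6],"grip":1},{"delta_pos":[0,0,0],"delta_rot":[0,0,6],"grip":1},{"delta_pos":[0,0,0],"delta_rot":[0,0,4],"grip":1},{"delta_pos":[0,0,0],"delta_rot":[0,0,0],"grip":1},{"delta_pos":[0,0,0],"delta_rot":[0,0,0],"grip":1}]'
python3 -c "
from h import *
s=monitor.get_state();print(s['torque'],R.from_quat(s['tool_rot']).as_matrix()[:2,0])"
python3 -m pendant '[{"delta_pos":[0,0,0],"delta_rot":[0,0,3],"grip":1},{"delta_pos":[0,0,0],"delta_rot":[0,0,3],"grip":1},{"delta_pos":[0,0,0],"delta_rot":[0,0,0],"grip":1},{"delta_pos":[0,0,0],"delta_rot":[0,0,0],"grip":1}]'
python3 -c "
from h import *
s=monitor.get_state();print(s['torque'],R.from_quat(s['tool_rot']).as_matrix()[:2,0])"
```

```text
t: 9.5
position: [0.5769, 0.318, 0.0478]
tool_rot: [0.529, 0.849, 0.001, 0.0]
wrist_force: [-1.0, -1.6, 5.4]
opening: 0.154
finger_force: 61.0
t: 9.92
position: [0.5768, 0.318, 0.0479]
tool_rot: [0.64, 0.768, 0.001, 0.0]
wrist_force: [-2.2, -1.8, 5.0]
opening: 0.157
finger_force: 61.2
[-0.4415  0.4809 -0.078 ] [-0.1808  0.9835]
t: 10.25
position: [0.5768, 0.318, 0.0478]
tool_rot: [0.679, 0.734, 0.001, 0.0]
wrist_force: [-2.8, -0.9, 4.6]
opening: 0.153
finger_force: 61.2
[-0.3346  0.5129 -0.0661] [-0.0772  0.997 ]
```

```bash
python3 -m pendant '[{"delta_pos":[0,0,0],"delta_rot":[0,0,3],"grip":1},{"delta_pos":[0,0,0],"delta_rot":[0,0,3],"grip":1},{"delta_pos":[0,0,0],"delta_rot":[0,0,0],"grip":1},{"delta_pos":[0,0,0],"delta_rot":[0,0,0],"grip":1}]'
python3 -c "
from h import *
s=monitor.get_state();print(s['torque'],R.from_quat(s['tool_rot']).as_matrix()[:2,0])"
python3 -m pendant '[{"delta_pos":[0,0,0],"delta_rot":[0,0,3],"grip":1},{"delta_pos":[0,0,0],"delta_rot":[0,0,2],"grip":1},{"delta_pos":[0,0,0],"delta_rot":[0,0,0],"grip":1},{"delta_pos":[0,0,0],"delta_rot":[0,0,0],"grip":1}]'
python3 - <<'E'
from h import *
s=monitor.get_state();print(s['torque'],R.from_quat(s['tool_rot']).as_matrix()[:2,0])
E
```

```text
t: 10.58
position: [0.5766, 0.3176, 0.0479]
tool_rot: [0.716, 0.698, 0.0, 0.0]
wrist_force: [-4.0, -4.2, 6.0]
opening: 0.155
finger_force: 61.5
[-0.8205  0.7798  0.7665] [0.0264 0.9997]
t: 10.92
position: [0.5766, 0.3179, 0.048]
tool_rot: [0.745, 0.667, 0.0, 0.0]
wrist_force: [-3.4, -5.2, 6.8]
opening: 0.153
finger_force: 87.5
[-0.7768  0.6987  1.9125] [0.1114 0.9938]
```

The torque rose to 1.9 N m, well above the 0.15 N m of friction, so the knob is at its stop. I'll relax the wrist slightly, open the gripper and lift off.

```bash
python3 -m pendant '[{"delta_pos":[0,0,0],"delta_rot":[0,0,-3],"grip":1},{"delta_pos":[0,0,0],"delta_rot":[0,0,-1.5],"grip":1},{"delta_pos":[0,0,0],"delta_rot":[0,0,0],"grip":1},{"delta_pos":[0,0,0],"delta_rot":[0,0,0],"grip":0.7}]'
python3 -m pendant '[{"delta_pos":[0,0,0],"delta_rot":[0,0,0],"grip":0.5},{"delta_pos":[0,0,0],"delta_rot":[0,0,0],"grip":0.4},{"delta_pos":[0,0,0],"delta_rot":[0,0,0],"grip":0.4},{"delta_pos":[0,0,0],"delta_rot":[0,0,0],"grip":0.4},{"delta_pos":[0,0,0],"delta_rot":[0,0,0],"grip":0.4}]'
python3 -m pendant '[{"delta_pos":[0,0,-15],"delta_rot":[0,0,0],"grip":0.4},{"delta_pos":[0,0,-30],"delta_rot":[0,0,0],"grip":0.4},{"delta_pos":[0,0,-30],"delta_rot":[0,0,0],"grip":0.4},{"delta_pos":[0,0,-30],"delta_rot":[0,0,0],"grip":0.4},{"delta_pos":[0,0,-20],"delta_rot":[0,0,0],"grip":0.4}]'
python3 -m pendant '[{"delta_pos":[-30,0,0],"delta_rot":[0,0,0],"grip":0.4},{"delta_pos":[-20,0,0],"delta_rot":[0,0,0],"grip":0.4},{"delta_pos":[0,0,0],"delta_rot":[0,0,0],"grip":0.4},{"delta_pos":[0,0,0],"delta_rot":[0,0,0],"grip":0.4},{"delta_pos":[0,0,0],"delta_rot":[0,0,0],"grip":0.4}]'
python3 - <<'E'
from h import *
s=monitor.get_state();c=camera("wrist");f=c["frame"]
a=lambda p,q:np.degrees(np.arctan2(*(q-p)[1::-1]))
u=proj(c,[.576,.317,.035],s);print(s["position"],u)
g=cv2.cvtColor(f,cv2.COLOR_RGB2GRAY)
for l in cv2.createLineSegmentDetector().detect(g)[0][:,0]:
    p,q=l[:2],l[2:];m=(p+q)/2
    if np.hypot(*(q-p))>20 and np.hypot(*(m-u))<90:
        w=cast(c,[p,q],.035,s);w2=cast(c,[p,q],.077,s);print(l.round(),round(a(w[0],w[1])%180,1),w.mean(0)[:2])
cv2.imwrite("pics/w5.png",f[...,::-1])
E
```

```text
t: 11.25
position: [0.5768, 0.3181, 0.0474]
tool_rot: [0.72, 0.694, 0.001, 0.0]
wrist_force: [0.3, -0.4, -0.1]
opening: 0.279
finger_force: 0.0
t: 11.67
position: [0.5766, 0.3179, 0.0464]
tool_rot: [0.72, 0.694, -0.0, 0.0]
wrist_force: [-0.8, 0.8, -0.8]
opening: 0.598
finger_force: 0.0
t: 12.08
position: [0.5769, 0.3182, 0.1748]
tool_rot: [0.72, 0.694, 0.001, 0.0]
wrist_force: [0.7, 0.0, 1.0]
opening: 0.601
finger_force: 0.0
t: 12.5
position: [0.5748, 0.2682, 0.1714]
tool_rot: [0.72, 0.694, 0.0, -0.0]
wrist_force: [-0.7, -0.1, 0.4]
opening: 0.599
finger_force: 0.0
[0.5748 0.2682 0.1714] [315.3331 136.8057]
[293. 125. 313. 112.] 29.5 [0.5654 0.3342]
[322. 113. 338. 128.] 135.5 [0.5902 0.3311]
[249. 182. 367. 191.] 173.3 [0.5675 0.2693]
[302. 159. 292. 139.] 114.4 [0.5581 0.3064]
[382.  80. 252.  69.] 173.3 [0.5795 0.3707]
[369. 189. 383.  82.] 83.6 [0.6324 0.3134]
[346. 171. 312. 166.] 170.3 [0.5878 0.2863]
[250.  83. 249. 179.] 83.3 [0.5142 0.3223]
[327. 163. 350. 168.] 165.3 [0.597  0.2888]
[358. 106. 338. 105.] 175.3 [0.6069 0.3438]
[336. 104. 303. 102.] 175.0 [0.5808 0.3472]
[268. 160. 288. 162.] 174.4 [0.5394 0.2956]
[353. 184. 317. 181.] 173.3 [0.5937 0.2718]
[272. 150. 300. 156.] 164.8 [0.5473 0.3029]
[269. 102. 265. 123.] 75.8 [0.5327 0.3404]
[368. 123. 325. 113.] 165.0 [0.6057 0.3326]
[361. 159. 371. 127.] 73.6 [0.6233 0.3091]
[303. 167. 267. 164.] 173.6 [0.5458 0.2912]
[267.  83. 364.  91.] 173.5 [0.578  0.3604]
```

View pics/w5.png

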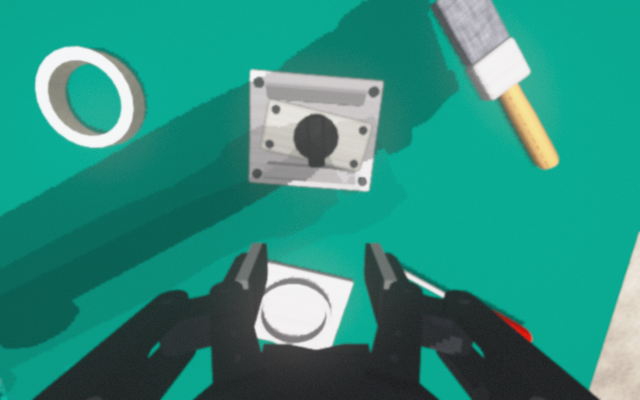

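The unit sits between the cheeks, about 8° off the jig's axis (165° against 173°, limit 14°) and within a few mm of its centre. The bar at (316,140) stands about 77° clockwise of the unit, which is at its stop. The arm is clear.

```bash
python3 -c "
from workcell import manip
print(manip.sign_off())"
```

```text
the job is handed in; nothing more can be done
None
```

The job is handed in: the unit sits in the jig between the cheeks, about 8° off their line (limit 14°), its knob is turned to the stop, and the arm is clear; the hand-in gave no verdict.

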